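# Zoom the finds microscope in by one click

## Task

Zoom the stereo microscope in by exactly one click: with a fingertip on top of one of its zoom knobs, roll the knob so that its top moves away from the eyepieces, towards the column, until it drops into the very next click stop, then take the hand away. Roll it by fingertip friction and do not pinch it between the fingers; leave the focus knobs, the sherd under the lens and the things lying around the microscope as they are.

Things in the scene. Friction and masses are not known exactly. Their poses are not given: they have to be found in the camera images.
- microscope: white stereo microscope, does not shift; origin on the table top under its optical axis; its x axis points from the eyepieces to the column, its y axis to the side of the left zoom knob, z up. In mm: base x -90 to 180, y -100 to 100, 26 high; pod (head) x -49 to 46, y -50 to 50, z 130 to 255 high; round column of radius 18 at x 125, top at z 319; focus block x 79 to 145, y -30 to 30, z 137 to 223. The air over both zoom knobs is free
- eyepieces (a point): mid-point between the two rubber eyecups, the highest part on the user's side: on the microscope's middle plane at x -107, z 316 mm of its frame; the two tubes (19 mm radius, axes 31 mm either side) lean back from the pod's top (x -36, z 245) at 45 degrees; their highest edges lie at z 329 mm
- zoom_left (a point): centre of the left zoom knob, on its axis: a black knurled cylinder of radius 22 mm, 28 mm long along the microscope's y (axis level, z 200 mm; the knob's top is at z 222), standing out of the left flank of the pod from y 52 to 80 mm of the microscope's frame; this point does not turn, its axes are the microscope's
- zoom_right (a point): centre of the right zoom knob, mirror image of the left (y -52 to -80 mm) on the same shaft: the two turn together and either may be used
- zoom (a joint): angle of the zoom shaft, rad; it grows as the knobs' top moves away from the eyepieces towards the column (zooming in). Six click stops at 0, 0.6, 1.2, 1.8, 2.4 and 3.0; it starts in the stop at 0.6 or the one at 1.2. One click is 0.6 rad, 13 mm along the rim; a spring detent draws the shaft to the nearest stop, so past half way (0.3 rad) it drops into the next one
- zoom_mark (a point): the white index line on the left knob's rim, at mid length, 22 mm from the axis; it turns with the knob; six dark ticks on the collar behind the knob mark the stops; at zoom 1.5 the line would be straight up, at lower values it is nearer the eyepieces
- zoom_knob: the turning zoom shaft with both its knobs; origin on the axis in the pod's middle, 66 mm from each knob's centre. About 0.026 N m (1.2 N along the rim) is needed to leave a click stop; the knurled rubber grips well (friction 0.85 or more), so a fingertip pressing on the rim with about 4 to 8 N turns it without slipping
- focus (a joint): angle of the focus shaft, rad, 0 at the start: two larger black knurled knobs (radius 27 mm) on either side of the focus block at the column, axis at x 112, z 175 mm of the microscope's frame, y 36 to 58 mm either side; to be left alone
- sherd_stage_c (a point): centre of the pottery sherd (52 x 40 x 12 mm, loose) lying on the stage plate under the lens; to be left where it is
- sherd_table_c (a point): centre of a larger loose pottery sherd (75 x 60 x 15 mm) on the table beside the base; leave it
- brush_grip (a point): handle of a loose cleaning brush, 160 mm long, lying on the table beside the base; leave it
- jar_c (a point): centre of a small closed jar (52 mm across, 62 mm high), standing loose on the table beside the base; leave it

How it is judged (in metres and radians):
On the way:
1. a finger presses on a zoom knob (contact force between the fingers and zoom_knob above 0.5 N), for 0.1 s.
At the end, for the whole second after the job is handed in: the zoom shaft rests within 0.12 rad of the click stop next after its first one in the zooming-in direction (index line moved 13 mm, within 3 mm), the focus is within 0.15 rad of its start, and the two sherds, the brush and the jar are within 12 mm of where they were ((value of joint zoom between 1.08 and 1.32 rad or value of joint zoom between 1.68 and 1.92 rad) and distance of zoom_mark from where it was at the start of the episode between 0.01 and 0.016 m and velocity of joint zoom between -0.05 and 0.05 rad/s and value of joint focus between -0.15 and 0.15 rad and distance of each of sherd_stage_c, sherd_table_c, brush_grip, jar_c from where it was at the start of the episode below 0.012 m); the robot touches nothing.
It fails at once if a zoom knob is pinched between the fingers (they straddle it) (contact force between the fingers and zoom_knob above 0.5 N and (distance between the grasp point and zoom_left below 0.025 m or distance between the grasp point and zoom_right below 0.025 m)).
It fails at once if the focus is turned (value of joint focus above 0.2 rad or value of joint focus below -0.2 rad).
It fails at once if a sherd, the brush or the jar is knocked, carried or lifted (distance of any of sherd_stage_c, sherd_table_c, brush_grip, jar_c from where it was at the start of the episode above 0.02 m).
It also fails if it takes over 35 s, if anything falls off the work surface, if the arm or the gripper's body presses on something with over 40 N, if the wrist force passes 120 N, or if a joint passes its speed limit or range.

## Robot

A 6-joint arm with a two-finger parallel gripper is mounted at the origin on the work surface. World frame = base frame: x ahead of the robot, y to its left, z up, the work surface at z = 0. Lengths are in m, angles in degrees, forces in N, time in s.
With the tool pointing down it reaches from about 0.3 to 0.75 m from the base axis. Payload 8.5 kg.
Tool frame: the origin (TCP) lies at the very end of the fingers, on their centre line; the grasp point (between the pads) lies 19 mm behind it; x points along the fingers, y is the direction in which the jaws open and shut, and the axes are right-handed (so a half turn about x gives the same grasp; the last joint's range is limited). The gripper opens to 85 mm and grips with 20 to 120 N. Pads are 22 mm wide; open, the fingers measure 114 mm over their backs; the gripper's body (76 mm by 85 mm) begins 54 mm behind the grasp point. The pads swing forward as they close: fully open they stand 13 mm farther back than shut.
Start: joints at [51.263, 21.807, 74.336, -0, 83.858, -12.336], TCP at [0.245, 0.493, 0.209] pointing down, gripper open.
Joint ranges: [-178.18, 178.18], [-50.72, 133.34], [12.68, 142.11], [-81.47, 261.47], [9.98, 163.14], [-165.26, 165.26]. Speed limits (degrees/s): [136.94, 136.94, 180, 180, 180, 180].

## Interface

Orientations are given as a 3x3 rotation matrix whose columns are the frame's x, y, z axes.
In Python, from rig import sensors, cams, env gives the robot as it stands.
- The arm moves only by the shell command python3 -m crank 'ROWS' [FORCE]. ROWS is a JSON object of lists of equal length, an entry for each row: "hand": the closure in counts, from 0 (fully open) to 255 (shut); "translation": the shift along the tool's x, y, z in m, a list of three; "dr": the turn, a rotation vector about the tool's x, y, z in rad, a list of three. A call has 1 to 5 rows; each row is the pose to reach, as a shift and turn from the pose commanded when the call began, along the tool's axes at that moment; what a row does not reach only later rows make up. A row lasts 1/10 s, in which the tool goes at most 50 mm and 8.59 degrees, less where a joint would pass 70% of its speed; a pose out of reach is approached as far as the arm can. A call with a gripper value outside its range is refused whole. The fingers move at their own pace and stop on an object; FORCE is the grip in N (left out, the last holds). Time passes only in rows, so rows that repeat a pose let the fingers close. It gives the time, the measured TCP pose, the force and the opening at its end, in the units of the state.
- sensors.observe(): the state, without advancing time (a new reading comes with each control period).
- cams.get_image(name): name is "side" or "top"; returns (picture, depth): 400x640x3 uint8, blue, green, red; 400x640 float32, m along the optical axis (not along the pixel's ray), 0 where there is no reading.
- cams.calibration(name): a dict with "vertical_fov" (degrees; the focal length in pixels is half the picture's height over the tangent of half this angle, whatever the lens; pixels are square), "cx", "cy" (the principal point, pixels), "distortion" ([k1, k2, p1, p2, k3] as OpenCV has them; the pictures are not rectified), "extrinsics" (4x4, takes a point from camera to world coordinates). Camera axes: x right, y down, z forward; pixel columns grow to the right and rows downward; lengths in m; the calibration is good to about 2 mm. A picture is of the moment at which its call begins. calibration takes no time and is no camera call.
- env.close_job(): hands the job in, once; it reports no verdict.
The state is a dict: "time_s": time; "q": joint angles; "qvel": joint speeds; "joint_efforts": joint torques, N m; "position": TCP position; "tool_rot": TCP orientation; "ft_force": force on the tool from outside, world axes, zero at the start; "wrist_torque": the same for the moment, N m; "grip_width": finger opening in m.
Only numpy, scipy, OpenCV 4.12 (cv2) and the standard library are available. Lean on these libraries where they do the work, as an engineer would, in place of code of your own. Each camera call takes 0.05 s, during which the arm holds its last target. There are 200 camera calls.

## Working session

There is one attempt and no reset: what is moved stays moved. The work goes in short steps, Python scripts to look and compute and a shell command to move; the robot and the scene stay as the last step left them, time stands still between calls to the robot, and variables do not carry over. Pictures are saved under pics/ and viewed, about 8 in all and at most 12, crops included, and the job is handed in when it is done.

```bash
mkdir -p pics; ls; python3 - <<'E'
from rig import sensors,cams,env
import cv2,numpy as np
s=sensors.observe();print(s)
for n in("side","top"):
    im,d=cams.get_image(n);cv2.imwrite(f"pics/{n}0.png",im);np.save(f"pics/{n}0.npy",d);c=cams.calibration(n);print(n,c)
E
```

```text
pics
{'time_s': 0.0, 'q': array([ 5.12612054e+01,  2.18413029e+01,  7.43863747e+01, -1.29505761e-03,
        8.38574644e+01, -1.23354273e+01]), 'qvel': array([-0.04420148, -0.01719869, -0.14150554, -0.00460313, -0.00059423,
       -0.06396921]), 'joint_efforts': array([ 3.17235690e-04, -4.48456764e+01, -2.31286794e+01, -8.32103956e-05,
        4.57349161e-03,  1.42634329e-05]), 'position': array([0.24436933, 0.49235824, 0.20859933]), 'tool_rot': array([[-9.12371091e-04,  4.44684975e-01,  8.95686575e-01],
       [-1.17315928e-03,  8.95685855e-01, -4.44685813e-01],
       [-9.99998896e-01, -1.45650149e-03, -2.95511578e-04]]), 'ft_force': array([-0.29549804, -0.39629773,  0.63049431]), 'wrist_torque': array([0.01012865, 0.00978676, 0.0391316 ]), 'grip_width': 0.08548893742592063}
side {'vertical_fov': 53.762205282854126, 'cx': 314.80821916052764, 'cy': 203.01165990469664, 'distortion': array([-0.03945402,  0.        ,  0.        ,  0.        ,  0.        ]), 'extrinsics': array([[ 0.85586568, -0.24482971,  0.45557914,  0.20262809],
       [-0.51705031, -0.42609203,  0.74236417, -0.52133369],
       [ 0.01236583, -0.87092135, -0.49126682,  0.59703459],
       [ 0.        ,  0.        ,  0.        ,  1.        ]])}
top {'vertical_fov': 43.21808904733365, 'cx': 326.380196068346, 'cy': 213.10949527836797, 'distortion': array([-0.06908216,  0.        ,  0.        ,  0.        ,  0.        ]), 'extrinsics': array([[-6.73765607e-03, -9.94986910e-01,  9.97780207e-02,
         4.98813502e-01],
       [-9.99977301e-01,  6.70643488e-03, -6.48321313e-04,
         7.03015138e-02],
       [-2.40835788e-05, -9.97801240e-02, -9.95009511e-01,
         1.25066440e+00],
       [ 0.00000000e+00,  0.00000000e+00,  0.00000000e+00,
         1.00000000e+00]])}
```

View pics/side0.png

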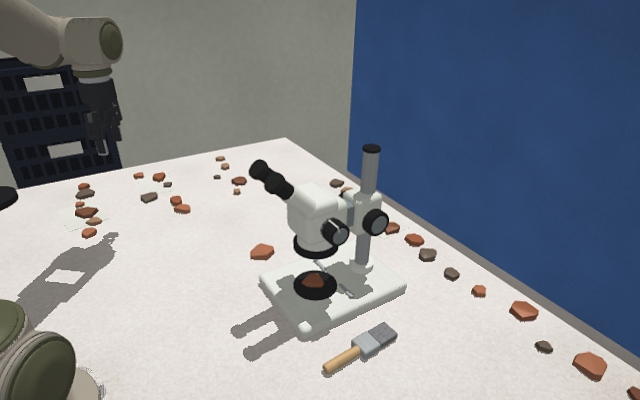

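View pics/top0.png

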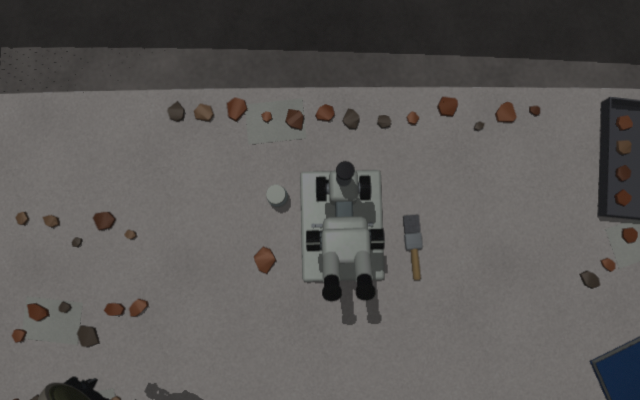

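```bash
cat > h.py <<'E'
from rig import sensors,cams,env
import cv2,numpy as np
def K(n):
    c=cams.calibration(n);f=200/np.tan(np.radians(c["vertical_fov"]/2))
    return np.array([[f,0,c["cx"]],[0,f,c["cy"]],[0,0,1]]),c["distortion"],c["extrinsics"]
def cloud(n,d):
    k,D,E=K(n);v,u=np.mgrid[0:400,0:640]
    p=cv2.undistortPoints(np.stack([u,v],-1).reshape(-1,1,2).astype(float),k,D).reshape(400,640,2)
    P=np.dstack([p,np.ones((400,640))])*d[...,None]
    W=P@E[:3,:3].T+E[:3,3];W[d<=0]=np.nan;return W
def proj(n,P):
    k,D,E=K(n);T=np.linalg.inv(E)
    return cv2.projectPoints(np.atleast_2d(P).astype(float),cv2.Rodrigues(T[:3,:3])[0],T[:3,3],k,D)[0].reshape(-1,2)
E
python3 - <<'E'
from h import *
W=cloud("top",np.load("pics/top0.npy"));S=cloud("side",np.load("pics/side0.npy"))
reg=W[160:305,295:390].reshape(-1,3)
z=reg[:,2]
b=reg[(z>.018)&(z<.034)];print("base",len(b),np.median(b[:,2]),cv2.minAreaRect(b[:,:2].astype(np.float32)*1000))
c=reg[z>.300];print("hi",len(c));
col=c[c[:,0]>c[:,0].mean()];print("col",col.mean(0),np.ptp(col,axis=0)); e=c[c[:,0]<c[:,0].mean()];print("eye",e.mean(0),e.min(0),e.max(0))
pod=reg[(z>.248)&(z<.262)];print("pod",len(pod),pod.mean(0),cv2.minAreaRect(pod[:,:2].astype(np.float32)*1000))
for n,(u0,u1) in dict(L=(304,322),R=(369,386)).items():
    k=W[226:254,u0:u1].reshape(-1,3);k=k[(k[:,2]>.19)&(k[:,2]<.235)];print(n,len(k),k.mean(0),k.min(0),k.max(0))
E
python3 - <<'E'
import sys;sys.path.insert(0,'.')
import cv2
a=cv2.imread('pics/top0.png')[160:305,290:395];b=cv2.imread('pics/side0.png')[150:270,240:400]
cv2.imwrite('pics/c1.png',cv2.hconcat([cv2.resize(a,(400,552),interpolation=2),cv2.resize(b[60:,60:],(400,552*1),interpolation=2)]))
E
```

```text
base 3735 0.0265417898974305 ((592.9202880859375, 32.631385803222656), (269.4459533691406, 199.8591766357422), 1.1164578199386597)
hi 1061
col [0.67206649 0.03452679 0.31932011] [0.03466122 0.03383423 0.02424242]
eye [0.45343211 0.03073518 0.31565041] [ 0.43151823 -0.01878477  0.30000452] [0.48143628 0.07875778 0.33100193]
pod 1381 [0.53939348 0.03207591 0.25525514] ((584.013427734375, 30.99246597290039), (94.98030090332031, 172.13531494140625), 89.6662368774414)
L 330 [0.54559943 0.09625551 0.21789811] [0.52510628 0.08090815 0.2001341 ] [0.56883609 0.11222273 0.22777509]
R 311 [ 0.54829032 -0.03331728  0.21820548] [ 0.52816108 -0.04938646  0.20245021] [ 0.56976091 -0.01796398  0.22649013]
```

View pics/c1.png

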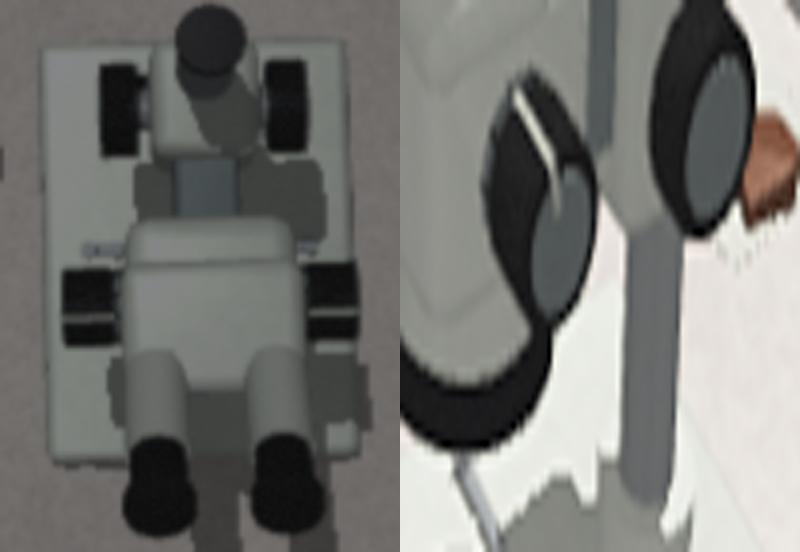

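The top view shows the microscope facing the robot: left knob at about (313,241), right at about (376,239). The index line sits about 6 mm to the eyepiece side of the top, which means it starts in stop 1.2. The fit gives an origin of (0.548, 0.032) and a yaw of about 1.1°. That puts zoom_left at about (0.547, 0.098, 0.200), and the depth measured on the knob agrees.

I'll raise the arm, close and align the hand, and approach from the left.

```bash
python3 -m crank '{"hand":[255,255,255,255,255],"translation":[[-0.03,-0.01,0.03],[-0.06,-0.02,0.065],[-0.08,-0.03,0.105],[-0.09,-0.042,0.15],[-0.09,-0.054,0.195]],"dr":[[-0.1,0,0],[-0.2,0,0],[-0.3,0,0],[-0.4,0,0],[-0.48,0,0]]}' 20; python3 -c "
from h import *
s=sensors.observe();print(s['position'],s['tool_rot'],s['grip_width'],s['ft_force'],s['q'])"
```

```text
time_s: 0.6
position: [0.3965, 0.3565, 0.3006]
tool_rot: [[0.002, -0.024, 1.0], [0.001, 1.0, 0.024], [-1.0, 0.001, 0.002]]
ft_force: [0.2, 0.5, 0.1]
grip_width: 0.0118
[0.39649014 0.35647702 0.30064344] [[ 0.00225149 -0.02363016  0.99971823]
 [ 0.00127989  0.99972002  0.02362732]
 [-0.99999665  0.00122633  0.0022811 ]] 0.011821868713649958 [0.23413788 0.53870923 0.08278397] [ 2.92264624e+01  1.72392545e+01  6.62929351e+01  1.01672401e-03
  9.63194261e+01 -6.21273799e+01]
```

```bash
python3 -m crank '{"hand":[255,255,255,255,255],"translation":[[0,-0.03,0.035],[0,-0.06,0.07],[0,-0.095,0.105],[0,-0.135,0.135],[0,-0.17,0.14]],"dr":[[0,0,0],[0,0,0],[0,0,0],[0,0,0],[0,0,0]]}'
python3 -m crank '{"hand":[255,255,255,255,255],"translation":[[0,-0.03,0],[0,-0.06,0.0],[0,-0.08,0],[0.03,-0.08,0],[0.05,-0.08,0]],"dr":[[0,0,0],[0,0,0],[0,0,0],[0,0,0],[0,0,0]]}'
python3 - <<'E'
from h import *
s=sensors.observe();print(s['position'],s['ft_force'],s['grip_width'])
a,da=cams.get_image("top");b,db=cams.get_image("side")
cv2.imwrite('pics/c2.png',cv2.hconcat([cv2.resize(a[160:305,290:395],(400,552),interpolation=2),cv2.resize(b[170:270,290:390],(400,552),interpolation=2)]))
E
```

```text
time_s: 1.1
position: [0.5407, 0.1878, 0.2975]
tool_rot: [[-0.002, -0.018, 1.0], [-0.001, 1.0, 0.018], [-1.0, -0.001, -0.002]]
ft_force: [-0.3, -0.4, -0.7]
grip_width: 0.0003
time_s: 1.6
position: [0.5396, 0.1095, 0.2477]
tool_rot: [[-0.001, -0.018, 1.0], [0.0, 1.0, 0.018], [-1.0, 0.0, -0.001]]
ft_force: [0.2, -0.0, 0.5]
grip_width: -0.0003
[0.53960179 0.10950722 0.24765395] [ 0.19234685 -0.00511416  0.46152352] -0.0003442727187725558
```

View pics/c2.png

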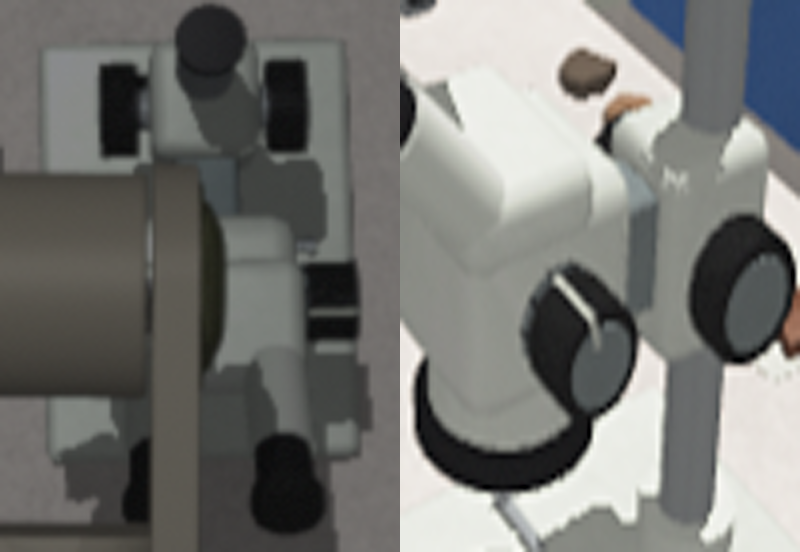

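Right knob's line is unchanged and the hand is over the left knob. I'll descend gently.

```bash
python3 -m crank '{"hand":[255,255,255,255],"translation":[[0.01,-0.007,0],[0.018,-0.007,0],[0.022,-0.007,0],[0.022,-0.007,0]],"dr":[[0,0,0],[0,0,0],[0,0,0],[0,0,0]]}'
python3 -m crank '{"hand":[255,255,255],"translation":[[0.001,0,0],[0.002,0,0],[0.002,0,0]],"dr":[[0,0,0],[0,0,0],[0,0,0]]}'
```

```text
time_s: 2.1
position: [0.54, 0.1033, 0.2269]
tool_rot: [[-0.001, -0.019, 1.0], [0.0, 1.0, 0.019], [-1.0, 0.0, -0.001]]
ft_force: [-0.4, 0.2, -0.2]
grip_width: 0.0001
time_s: 2.4
position: [0.5401, 0.1033, 0.2253]
tool_rot: [[0.0, -0.019, 1.0], [-0.0, 1.0, 0.019], [-1.0, -0.0, 0.0]]
ft_force: [0.4, -0.1, -0.2]
grip_width: 0.0002
```

```bash
for i in 1 2; do :; done; python3 -m crank '{"hand":[255,255,255],"translation":[[0.001,0,0],[0.0015,0,0],[0.0015,0,0]],"dr":[[0,0,0],[0,0,0],[0,0,0]]}'

```

```text
time_s: 2.7
position: [0.5401, 0.1033, 0.2237]
tool_rot: [[-0.0, -0.019, 1.0], [-0.0, 1.0, 0.019], [-1.0, -0.0, -0.0]]
ft_force: [0.5, -1.3, -0.4]
grip_width: -0.0001
```

```bash
python3 -m crank '{"hand":[255,255,255],"translation":[[0.0005,0,0],[0.001,0,0],[0.001,0,0]],"dr":[[0,0,0],[0,0,0],[0,0,0]]}'

```

```text
time_s: 3.0
position: [0.5401, 0.1033, 0.2227]
tool_rot: [[-0.0, -0.019, 1.0], [0.0, 1.0, 0.019], [-1.0, 0.0, -0.0]]
ft_force: [0.4, -0.8, -0.4]
grip_width: -0.0001
```

```bash
python3 -m crank '{"hand":[255,255,255],"translation":[[0.0005,0,0],[0.001,0,0],[0.001,0,0]],"dr":[[0,0,0],[0,0,0],[0,0,0]]}'

```

```text
time_s: 3.3
position: [0.5401, 0.1033, 0.2216]
tool_rot: [[-0.0, -0.019, 1.0], [0.0, 1.0, 0.019], [-1.0, 0.0, -0.0]]
ft_force: [-0.1, 0.2, 0.5]
grip_width: 0.0002
```

```bash
python3 -m crank '{"hand":[255,255],"translation":[[0.0005,0,0],[0.0005,0,0]],"dr":[[0,0,0],[0,0,0]]}'

```

```text
time_s: 3.5
position: [0.5401, 0.1033, 0.2212]
tool_rot: [[-0.0, -0.019, 1.0], [0.0, 1.0, 0.019], [-1.0, 0.0, -0.0]]
ft_force: [0.1, -0.8, -0.2]
grip_width: -0.0001
```

```bash
python3 -m crank '{"hand":[255,255],"translation":[[0.0005,0,0],[0.0005,0,0]],"dr":[[0,0,0],[0,0,0]]}'

```

```text
time_s: 3.7
position: [0.5401, 0.1033, 0.2207]
tool_rot: [[-0.0, -0.019, 1.0], [-0.0, 1.0, 0.019], [-1.0, -0.0, -0.0]]
ft_force: [-0.5, 1.0, 0.0]
grip_width: 0.0001
```

```bash
python3 -m crank '{"hand":[255,255],"translation":[[0.0005,0,0],[0.0005,0,0]],"dr":[[0,0,0],[0,0,0]]}'

```

```text
time_s: 3.9
position: [0.5401, 0.1033, 0.2202]
tool_rot: [[-0.0, -0.019, 1.0], [0.0, 1.0, 0.019], [-1.0, 0.0, -0.0]]
ft_force: [0.1, 0.0, -1.3]
grip_width: -0.0002
```

```bash
python3 -m crank '{"hand":[255,255],"translation":[[0.0005,0,0],[0.0005,0,0]],"dr":[[0,0,0],[0,0,0]]}'
python3 - <<'E'
from h import *
b,db=cams.get_image("side");print(sensors.observe()['ft_force'],proj("side",sensors.observe()['position']))
cv2.imwrite('pics/c3.png',cv2.resize(b[140:270,280:410],(600,600),interpolation=2))
E
```

```text
time_s: 4.1
position: [0.5401, 0.1033, 0.2197]
tool_rot: [[-0.0, -0.019, 1.0], [0.0, 1.0, 0.019], [-1.0, 0.0, -0.0]]
ft_force: [-0.1, 0.5, -0.1]
grip_width: -0.0001
[-0.68396379 -0.4489424   0.0773103 ] [[295.73941492 193.11948709]]
```

View pics/c3.png

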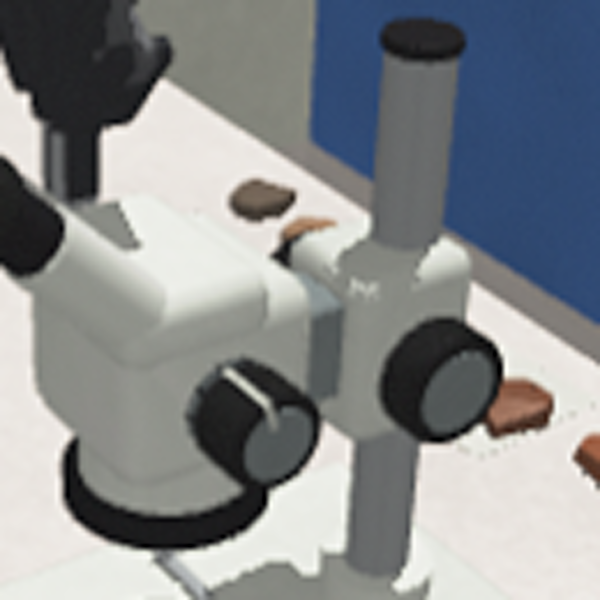

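The fingertip goes behind the pod as expected, and the knob hasn't moved. No contact yet, which fits within the 2 mm calibration error, so I'll continue down.

```bash
python3 -m crank '{"hand":[255,255],"translation":[[0.0005,0,0],[0.0005,0,0]],"dr":[[0,0,0],[0,0,0]]}'

```

```text
time_s: 4.35
position: [0.5401, 0.1033, 0.2192]
tool_rot: [[-0.0, -0.019, 1.0], [-0.0, 1.0, 0.019], [-1.0, -0.0, -0.0]]
ft_force: [0.2, -0.3, -0.9]
grip_width: -0.0001
```

```bash
python3 -m crank '{"hand":[255,255],"translation":[[0.0005,0,0],[0.0005,0,0]],"dr":[[0,0,0],[0,0,0]]}'

```

```text
time_s: 4.55
position: [0.5401, 0.1033, 0.2187]
tool_rot: [[-0.0, -0.019, 1.0], [-0.0, 1.0, 0.019], [-1.0, -0.0, -0.0]]
ft_force: [0.5, -0.6, -1.6]
grip_width: 0.0001
```

```bash
python3 -m crank '{"hand":[255,255],"translation":[[0.0005,0,0],[0.0005,0,0]],"dr":[[0,0,0],[0,0,0]]}'

```

```text
time_s: 4.75
position: [0.5401, 0.1033, 0.2181]
tool_rot: [[-0.0, -0.019, 1.0], [0.0, 1.0, 0.019], [-1.0, 0.0, -0.0]]
ft_force: [0.3, -0.6, -0.5]
grip_width: 0.0001
```

No contact yet at 4 mm below the expected top. I'll raise the hand and check where the fingertip really is.

```bash
python3 -m crank '{"hand":[255,255,255,255],"translation":[[-0.03,0,0],[-0.06,0,0],[-0.1,0,0],[-0.1,0,0]],"dr":[[0,0,0],[0,0,0],[0,0,0],[0,0,0]]}'
python3 - <<'E'
from h import *
b,db=cams.get_image("side");p=sensors.observe()['position'];q=proj("side",p)[0];print(p,q)
W=cloud("side",db);m=(abs(W[...,0]-p[0])<.03)&(abs(W[...,1]-p[1])<.04)&(W[...,2]>p[2]-.03)&(W[...,2]<p[2]+.04)
P=W[m];print(len(P),P.min(0),P.max(0))
for z in np.arange(-.012,.04,.004):
    r=P[(P[:,2]>p[2]+z)&(P[:,2]<p[2]+z+.004)]
    if len(r):print(round(z,3),len(r),r.min(0)[:2]-p[:2],r.max(0)[:2]-p[:2])
u,v=q.astype(int);cv2.circle(b,(u,v),0,(0,0,255),-1)
cv2.imwrite('pics/c4.png',cv2.resize(b[v-60:v+100,u-60:u+100],(600,600),interpolation=0))
E
```

```text
time_s: 5.15
position: [0.5414, 0.1033, 0.3234]
tool_rot: [[0.01, -0.019, 1.0], [-0.0, 1.0, 0.019], [-1.0, -0.0, 0.01]]
ft_force: [0.9, -0.3, 0.2]
grip_width: 0.0003
[0.54076228 0.10330106 0.32049344] [295.46015337 146.47275468]
97 [0.52701962 0.08930658 0.34507329] [0.55017118 0.1098094  0.36000755]
0.024 21 [-0.01226746 -0.00811739] [0.00850845 0.00650834]
0.028 20 [-0.01289398 -0.01218803] [0.0094089  0.00572265]
0.032 25 [-0.01344658 -0.01296579] [0.00629778 0.0045188 ]
0.036 31 [-0.01374265 -0.01399448] [0.00542556 0.00592883]
```

View pics/c4.png

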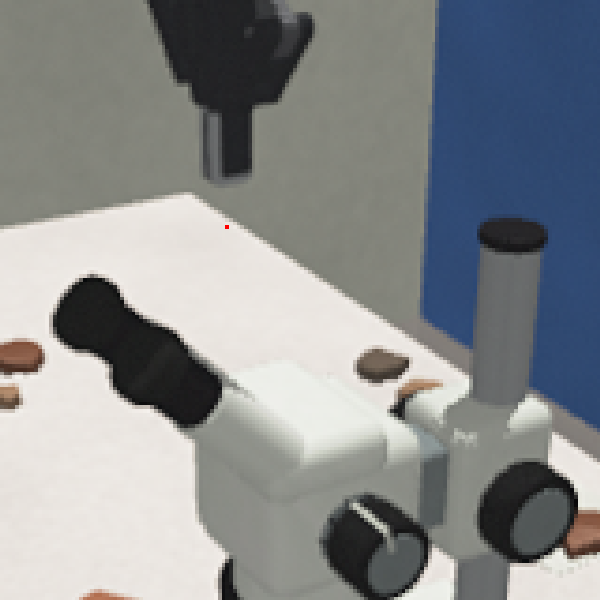

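```bash
python3 - <<'E'
from h import *
b,db=cams.get_image("side");s=sensors.observe();print(s['position'],s['q'])
def prof(W,p,R):
    L=(W-p)@R
    for z in np.arange(.02,-.17,-.006):
        r=L[(L[...,0]<z)&(L[...,0]>z-.006)&(abs(L[...,1])<.08)&(abs(L[...,2])<.08)]
        if len(r)>2:print(round(z,3),len(r),np.r_[r.min(0)[1:],r.max(0)[1:]].round(3))
prof(cloud("side",db),s['position'],s['tool_rot'])
print("start");W=cloud("side",np.load("pics/side0.npy"))
R=np.array([[-9.1e-4,.444685,.8956866],[-.00117,.895686,-.444686],[-1,-.001456,-.0003]])
p=np.array([.24437,.49236,.2086]);prof(W,p,R);print(proj("side",p))
b0=cv2.imread("pics/side0.png");u,v=proj("side",p)[0].astype(int);b0[v,u]=(0,0,255)
cv2.imwrite('pics/c5.png',cv2.resize(b0[v-90:v+30,max(u-60,0):u+60],(600,600),interpolation=0))
E
```

```text
[0.54018087 0.10329429 0.31852936] [-1.51072438e+00  1.88512041e+01  6.11080928e+01 -5.35691035e-05
  9.99706996e+01 -9.26127107e+01]
0.02 10 [-0.049 -0.079 -0.037 -0.063]
0.014 9 [-0.049 -0.079 -0.038 -0.074]
-0.022 24 [-0.009 -0.012  0.005  0.009]
-0.028 31 [-0.012 -0.014  0.005  0.009]
-0.034 46 [-0.014 -0.013  0.005  0.006]
-0.04 42 [-0.015 -0.013  0.004  0.006]
-0.046 44 [-0.015 -0.014  0.005  0.006]
-0.052 45 [-0.016 -0.014  0.006  0.007]
-0.058 42 [-0.016 -0.014  0.012  0.006]
-0.064 34 [-0.029 -0.016  0.028 -0.001]
-0.07 90 [-0.036 -0.016  0.033  0.01 ]
-0.076 102 [-0.04  -0.016  0.036  0.011]
-0.082 84 [-0.045 -0.017  0.043  0.01 ]
-0.088 124 [-0.049 -0.019  0.048  0.01 ]
-0.094 116 [-0.054 -0.019  0.054  0.011]
-0.1 134 [-0.059 -0.02   0.057  0.011]
-0.106 155 [-0.062 -0.019  0.063  0.011]
-0.112 167 [-0.062 -0.022  0.062  0.011]
-0.118 122 [-0.056 -0.022  0.054  0.008]
-0.124 126 [-0.049 -0.022  0.04   0.006]
-0.13 125 [-0.043 -0.022  0.038  0.008]
-0.136 115 [-0.043 -0.014  0.041  0.008]
-0.142 83 [-0.039 -0.014  0.025  0.007]
-0.148 87 [-0.038 -0.036  0.007  0.026]
-0.15
[... 371 characters left out ...]
[-0.06  -0.012  0.061  0.012]
-0.076 36 [-0.067 -0.011  0.055  0.014]
-0.082 60 [-0.075 -0.011  0.072  0.014]
-0.088 88 [-0.076 -0.013  0.073  0.015]
-0.094 89 [-0.077 -0.013  0.074  0.017]
-0.1 87 [-0.074 -0.011  0.072  0.017]
-0.106 95 [-0.076 -0.014  0.067  0.017]
-0.112 100 [-0.075 -0.013  0.07   0.019]
-0.118 93 [-0.073 -0.012  0.07   0.019]
-0.124 116 [-0.073 -0.013  0.065  0.02 ]
-0.13 104 [-0.072 -0.012  0.065  0.014]
-0.136 93 [-0.069 -0.013  0.032  0.012]
-0.142 40 [-0.04  -0.009 -0.002  0.011]
-0.148 59 [-0.039 -0.029  0.009  0.035]
-0.154 95 [-0.04  -0.033  0.007  0.038]
-0.16 104 [-0.04  -0.033  0.014  0.037]
-0.166 106 [-0.04  -0.031  0.008  0.037]
[[114.7954995  160.89677706]]
```

View pics/c5.png

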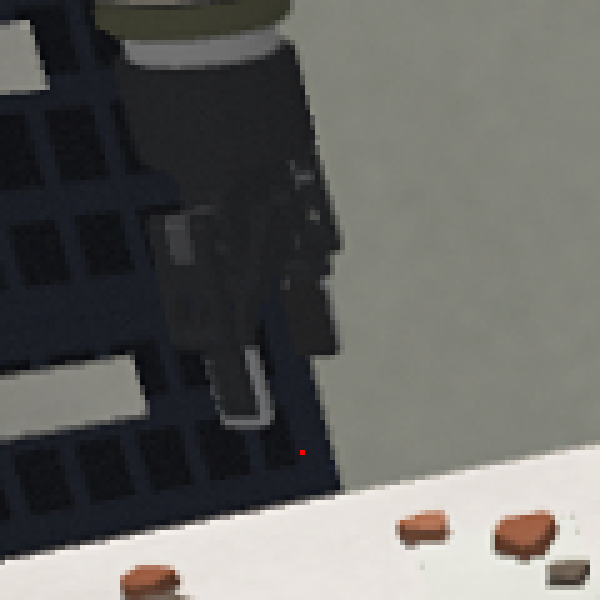

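The finger profile shows the true tips end about 22 mm short of the reported TCP when shut and about 34 mm short when open. The reported z is therefore biased, so real contact is expected at a reported z of about 0.195–0.20. To keep the grasp point well away from the knob centre whichever frame is used, I'll open to about 30 mm. The inner fingertip alone goes on the knob, with the hand's centre 22 mm outboard.

```bash
python3 -m crank '{"hand":[165,165,165,165,165],"translation":[[0,0.017,0],[0.0,0.017,0],[0.03,0.017,0],[0.06,0.017,0],[0.085,0.017,0]],"dr":[[0,0,0],[0,0,0],[0,0,0],[0,0,0],[0,0,0]]}'
python3 -m crank '{"hand":[165,165,165,165],"translation":[[0.015,0,0],[0.025,0,0],[0.028,0,0],[0.028,0,0]],"dr":[[0,0,0],[0,0,0],[0,0,0],[0,0,0]]}'

```

```text
time_s: 5.75
position: [0.539, 0.1199, 0.2307]
tool_rot: [[-0.003, -0.019, 1.0], [-0.0, 1.0, 0.019], [-1.0, -0.0, -0.003]]
ft_force: [0.1, -0.2, -0.2]
grip_width: 0.0302
time_s: 6.15
position: [0.5398, 0.1201, 0.2052]
tool_rot: [[-0.0, -0.019, 1.0], [-0.0, 1.0, 0.019], [-1.0, -0.0, -0.0]]
ft_force: [-0.5, -0.4, 0.8]
grip_width: 0.0305
```

```bash
python3 -m crank '{"hand":[165,165,165],"translation":[[0.001,0,0],[0.002,0,0],[0.002,0,0]],"dr":[[0,0,0],[0,0,0],[0,0,0]]}'

```

```text
time_s: 6.45
position: [0.5399, 0.1203, 0.2035]
tool_rot: [[0.001, -0.019, 1.0], [-0.0, 1.0, 0.019], [-1.0, -0.0, 0.001]]
ft_force: [-0.4, 0.1, -0.4]
grip_width: 0.03
```

```bash
python3 -m crank '{"hand":[165,165,165],"translation":[[0.001,0,0],[0.001,0,0],[0.001,0,0]],"dr":[[0,0,0],[0,0,0],[0,0,0]]}'

```

```text
time_s: 6.75
position: [0.5398, 0.1203, 0.2022]
tool_rot: [[0.0, -0.019, 1.0], [-0.0, 1.0, 0.019], [-1.0, -0.0, 0.0]]
ft_force: [-0.2, -0.3, 0.4]
grip_width: 0.0303
```

```bash
python3 -m crank '{"hand":[165,165,165],"translation":[[0.001,0,0],[0.001,0,0],[0.001,0,0]],"dr":[[0,0,0],[0,0,0],[0,0,0]]}'

```

```text
time_s: 7.05
position: [0.5398, 0.1203, 0.2012]
tool_rot: [[-0.0, -0.019, 1.0], [-0.0, 1.0, 0.019], [-1.0, 0.0, -0.0]]
ft_force: [0.1, 0.2, 0.4]
grip_width: 0.0299
```

```bash
python3 -m crank '{"hand":[165,165,165],"translation":[[0.001,0,0],[0.001,0,0],[0.001,0,0]],"dr":[[0,0,0],[0,0,0],[0,0,0]]}'

```

```text
time_s: 7.35
position: [0.5398, 0.1203, 0.2002]
tool_rot: [[-0.0, -0.019, 1.0], [-0.0, 1.0, 0.019], [-1.0, -0.0, -0.0]]
ft_force: [-0.6, -0.9, -0.1]
grip_width: 0.0301
```

```bash
python3 -m crank '{"hand":[165,165,165],"translation":[[0.001,0,0],[0.001,0,0],[0.001,0,0]],"dr":[[0,0,0],[0,0,0],[0,0,0]]}'

```

```text
time_s: 7.65
position: [0.5399, 0.1203, 0.1994]
tool_rot: [[0.0, -0.019, 1.0], [0.0, 1.0, 0.019], [-1.0, 0.0, 0.0]]
ft_force: [-1.1, 0.3, 1.3]
grip_width: 0.0305
```

```bash
python3 -m crank '{"hand":[165,165,165],"translation":[[0.001,0,0],[0.001,0,0],[0.001,0,0]],"dr":[[0,0,0],[0,0,0],[0,0,0]]}'

```

```text
time_s: 7.95
position: [0.5401, 0.1203, 0.1991]
tool_rot: [[0.002, -0.019, 1.0], [-0.0, 1.0, 0.019], [-1.0, -0.0, 0.002]]
ft_force: [-1.2, -0.6, 7.2]
grip_width: 0.0302
```

Contact at a reported z of 0.1995 with about 7 N of press. Now rolling.

```bash
python3 -m crank '{"hand":[165,165,165],"translation":[[0,0,0.0015],[0,0,0.003],[0,0,0.0045]],"dr":[[0,0,0],[0,0,0],[0,0,0]]}'

```

```text
time_s: 8.25
position: [0.5445, 0.1204, 0.1991]
tool_rot: [[0.001, -0.019, 1.0], [-0.0, 1.0, 0.019], [-1.0, -0.0, 0.001]]
ft_force: [-1.0, 0.2, 7.7]
grip_width: 0.03
```

```bash
python3 -m crank '{"hand":[165,165,165,165,165],"translation":[[0,0,0.002],[0,0,0.004],[0,0,0.006],[0,0,0.0085],[0,0,0.0085]],"dr":[[0,0,0],[0,0,0],[0,0,0],[0,0,0],[0,0,0]]}'
python3 - <<'E'
from h import *
b,db=cams.get_image("side");s=sensors.observe();print(s['position'],s['ft_force'])
cv2.imwrite('pics/c6.png',cv2.resize(b[140:270,280:410],(600,600),interpolation=2))
E
```

```text
time_s: 8.75
position: [0.5534, 0.1205, 0.1991]
tool_rot: [[0.002, -0.019, 1.0], [-0.0, 1.0, 0.019], [-1.0, -0.0, 0.002]]
ft_force: [-0.5, -0.0, 6.8]
grip_width: 0.0305
[0.55332221 0.1205076  0.19913478] [-0.70694274 -0.0825609   7.34624617]
```

View pics/c6.png

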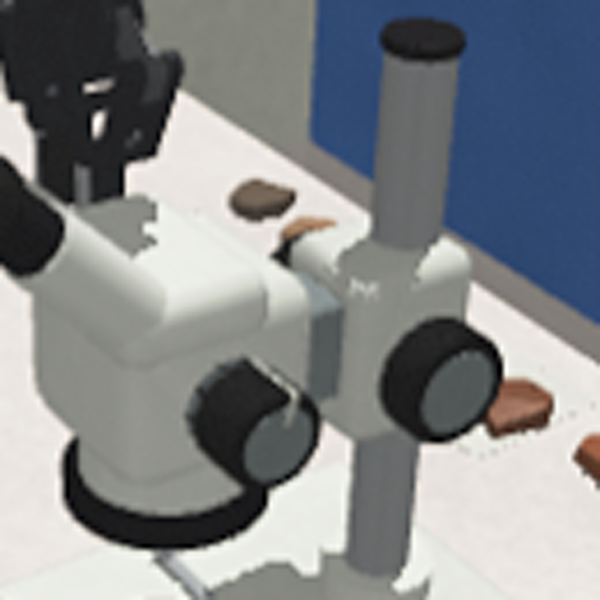

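The knob's line moved from about (245,395) to (272,385) in the crop, which is away from the eyepieces. Now I'll lift straight up and clear.

```bash
python3 -m crank '{"hand":[165,165,165,165,165],"translation":[[-0.01,0,0],[-0.04,0,0],[-0.08,0.0,0],[-0.11,0.03,0],[-0.11,0.07,0]],"dr":[[0,0,0],[0,0,0],[0,0,0],[0,0,0],[0,0,0]]}'
python3 -m crank '{"hand":[165,165,165,165,165],"translation":[[0,0.04,-0.01],[0,0.08,-0.02],[0,0.12,-0.03],[0,0.15,-0.04],[0,0.15,-0.04]],"dr":[[0,0,0],[0,0,0],[0,0,0],[0,0,0],[0,0,0]]}'
python3 - <<'E'
from h import *
im,d=cams.get_image("top");b,db=cams.get_image("side");s=sensors.observe();print(s['position'],s['ft_force'],s['qvel'].round(2))
cv2.imwrite('pics/c7.png',cv2.hconcat([cv2.resize(im[160:305,290:395],(400,552),interpolation=2),cv2.resize(b[210:270,300:400],(400,552),interpolation=2)]))
o=cv2.imread('pics/top0.png');
# predicted line pixels on left knob for several zoom values
c,sn=np.cos(np.radians(1.1)),np.sin(np.radians(1.1));M=np.array([[c,-sn,0],[sn,c,0],[0,0,1]])
for a in(.6,1.2,1.8,2.4):
    t=a-1.5;print(a,[proj("top",M@[22*np.sin(t)/1e3,y/1e3,.2+.022*np.cos(t)]+[.548,.0318,0])[0].round(1) for y in(66,-66)])
for n,i in(("before",o),("after",im)):
    for u in(310,374,378):print(n,u,i[228:256,u].max(1))
df=cv2.absdiff(o,im).max(2)>40;ys,xs=np.nonzero(df[100:300,200:450]);print(sorted(set(zip((xs+200)//10*10,(ys+100)//10*10))))
E
```

```text
time_s: 9.3
position: [0.5526, 0.1903, 0.3133]
tool_rot: [[0.008, -0.016, 1.0], [0.001, 1.0, 0.016], [-1.0, 0.001, 0.008]]
ft_force: [0.2, 0.7, -0.6]
grip_width: 0.0301
time_s: 9.8
position: [0.5068, 0.3429, 0.3083]
tool_rot: [[-0.001, -0.024, 1.0], [0.001, 1.0, 0.024], [-1.0, 0.001, -0.001]]
ft_force: [1.4, -0.1, 0.7]
grip_width: 0.0303
[0.50832311 0.33995031 0.30828233] [ 0.76446374 -0.17709115  0.02398192] [-1.95 -0.3   0.49 -0.14 -0.29 -0.12]
0.6 [array([313. , 248.8]), array([377.4, 247.1])]
1.2 [array([312.8, 243.4]), array([377.5, 241.7])]
1.8 [array([312.7, 237. ]), array([377.3, 235.3])]
2.4 [array([312.7, 232. ]), array([376.8, 230.3])]
before 310 [132 120  86  34  17  17  17  20  20  16  19  25  26  25  46  68  64  28
  18  17  15  16  35  91 126 130 131 130]
before 374 [ 96  38  16  15  17  18  17  19  21  20  18  21  39  75  80  34  16  15
  17  15  27  67 103 117 102  71  67  66]
before 378 [ 94  38  16  17  16  19  17  16  16  21  21  21  39  74  79  34  16  16
  18  14  27  67 103 116 100  71  66  66]
after 310 [140 128  91  37  19  19  18  35  83  97  50  25  26  23  22  17  17  19
  20  18  16  14  37  97 135 139 139 138]
after 374 [101  41  19  19  19  28  66  83  60  28  24  24  21  20  18  17  17  19
  17  17  25  60 103 123 107  76  70  70]
after 378 [100  40  17  17  18  29  68  84  59  29  22  25  22  18  17  19  17  19
  17  17  30  72 109 123 106  75  70  70]
[(np.int64(200), np.int64(250)), (np.int64(200), np.int64(260)), (np.int64(220), np.int64(290)), (np.int64(230), np.int64(290)), (np.int64(240), np.int64(290)), (np.int64(250), np.int64(290)), (np.int64(260), np.int64(290)), (np.int64(300), np.int64(230)), (np.int64(300), np.int64(240)), (np.int64(310), np.int64(230)), (np.int64(310), np.int64(240)), (np.int64(370), np.int64(230)), (np.int64(370), np.int64(240)), (np.int64(380), np.int64(230)), (np.int64(380), np.int64(240))]
```

View pics/c7.png

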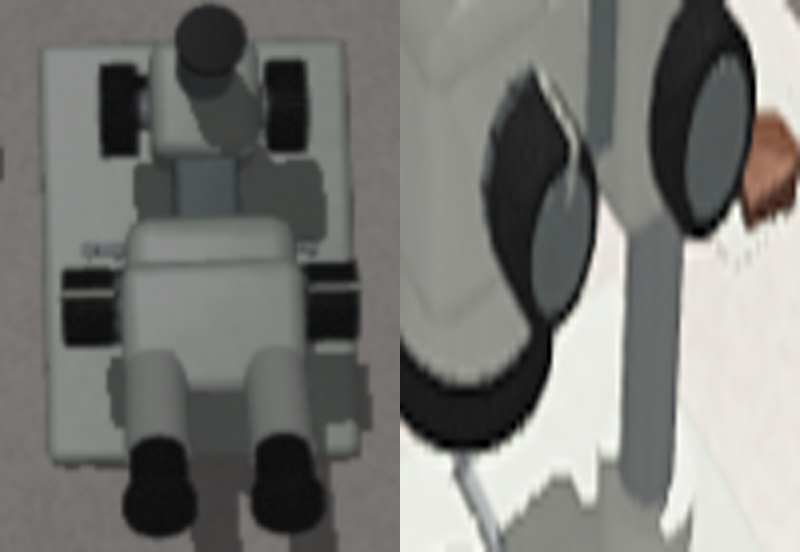

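The line moved from row 243.4 to 236.7 on the left knob, against a predicted 243.4 to 237.0 for stop 1.2 to 1.8. Apart from the knobs, only patches at (200,250–260) and (220–260,290) changed, and I take those for the arm's shadow.

```bash
python3 -m crank '{"hand":[165,165,165],"translation":[[0,0,0],[0,0,0],[0,0,0]],"dr":[[0,0,0],[0,0,0],[0,0,0]]}' && python3 -c "
from rig import env;print(env.close_job())"
```

```text
time_s: 10.2
position: [0.509, 0.3389, 0.3083]
tool_rot: [[0.0, -0.018, 1.0], [-0.0, 1.0, 0.018], [-1.0, -0.0, 0.0]]
ft_force: [-0.4, -0.6, -0.2]
grip_width: 0.03
the job is handed in; nothing more can be done
None
```

I zoomed the microscope in by one click, from stop 1.2 to stop 1.8, and handed the job in at 10.2 s of the 35 s allowed. I rolled the left zoom knob with one fingertip pressing at about 7 N, moved it about 13 mm towards the column, then lifted off and backed away.

- **Zoom:** in the top camera, the index line on the left knob moved from row 243.4 to 236.7. The predicted rows for stops 1.2 and 1.8 are 243.4 and 237.0. The right knob's line moved by the same amount.
- **Rest of the scene:** before and after pictures show changes only at the zoom knobs and at patches to the left that I took to be the arm's shadow. The focus knobs, sherds, brush and jar showed no visible change. The force reading was back to noise before I handed in.
- **Disagreement:** the fingertips ended about 22 mm short of the reported TCP (the tool point) with the gripper shut, which does not match the description. The first descent therefore found no contact, so I measured the offset with the side camera's depth. I then used a half-open hand with its centre 22 mm outboard of the knob. That kept the grasp point more than 25 mm from the knob centre whichever figure is right.

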